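Turn the treat jar to the front of the dog-walk turntable

ROBOT

A 7-joint arm with a two-finger parallel gripper is mounted at the origin on the work surface. World frame = base frame: x ahead of the robot, y to its left, z up, the work surface at z = 0. Lengths are in m, angles in rad, forces in N, time in s.
With the tool pointing down it reaches from about 0.425 to 0.925 m from the base axis. Payload 6.8 kg.
Tool frame: the origin (TCP) lies between the finger pads; the fingertips stand 17 mm ahead of it and the grasp point (between the pads) lies 2 mm behind it; z points along the fingers, x is the direction in which the jaws open and shut, and the axes are right-handed (so a half turn about z gives the same grasp; the last joint's range is limited). The gripper opens to 85 mm and grips with 20 to 120 N. Pads are 22 mm wide; open, the fingers measure 114 mm over their backs; the gripper's body (76 mm by 85 mm) begins 54 mm behind the grasp point. The pads swing forward as they close: fully open they stand 13 mm farther back than shut.
Start: joints at [-1.235, 0.477, 0.022, 1.555, -0.011, 1.109, -0.083], TCP at [0.29, 0.61, 0.248] pointing down, gripper open.
Joint ranges: [-2.96, 2.96], [-0.34, 2.1], [-1.41, 1.46], [0.24, 2.44], [-1.37, 4.51], [0.17, 1.92], [-2.96, 2.96]. Speed limits (rad/s): [2.39, 2.39, 3.14, 3.14, 3.14, 3.14, 3.14].

INTERFACE

Orientations are given as a unit quaternion [w, x, y, z].
In Python, from station import readout, read_camera, get_calibration, bot, models gives the robot as it stands.
- The arm moves only by the tool carry_out, never from a script. Its argument "deltas" is a list of rows, each a list of 2 entries, a list of its own where there are three numbers: the shift along the tool's x, y, z in cm, then the turn about the tool's z in degrees. A call has 1 to 10 rows; each row is the pose to reach, as a shift and turn from the pose measured when the call began, along the tool's axes at that moment; what a row does not reach only later rows make up. A row lasts 1/8 s, in which the tool goes at most 62.5 mm and 10.7 degrees, less where a joint would pass 70% of its speed; a pose out of reach is approached as far as the arm can. A call with a gripper value outside its range is refused whole. "hand" is the opening, from 0 (shut) to 1 (fully open), set as the call begins (left out, the last holds). The fingers move at their own pace and stop on an object; "newtons" is the grip in N (left out, the last holds). Time passes only in rows, so rows that repeat a pose let the fingers close. It gives the time, the measured TCP pose, the force and the opening at its end, in the units of the state.
- readout.get_obs(): the state, without advancing time (a new reading comes with each control period).
- read_camera(name): name is "scene" or "top" or "wrist"; returns the picture (420x560x3 uint8, red, green, blue); there is no depth.
- get_calibration(name): a dict with "fov_y" (degrees; the focal length in pixels is half the picture's height over the tangent of half this angle, whatever the lens; pixels are square), "cx", "cy" (the principal point, pixels), "world_from_camera" (4x4, takes a point from camera to world coordinates). Camera axes: x right, y down, z forward; pixel columns grow to the right and rows downward; lengths in m; the calibration is good to about 2 mm. A picture is of the moment at which its call begins: read the wrist's pose just before it. get_calibration takes no time and is no camera call; for the wrist camera it gives the pose at the moment of the call.
- bot.hand_in(): hands the job in, once; it reports no verdict.
Trained networks look in the newest picture that a camera, given by its name, has taken for a name from the list of things; names that differ only in an ending like _2 or _b are one class to them, and where a whole thing is asked for, a point or a joint stands for the part that bears it (a point fixed in the world has none). Each returns a list of dicts, best first, with "score" (0 to 1); they miss things now and then, are a little off and sometimes report something else, mostly with a low value. They report only what shows in the picture. A call takes as long as a camera call. They do not tell look-alikes from the thing itself.
- models.spot_in(query, camera): "centre" ([row, column] in pixels, amid what is visible of it).
The state is a dict: "t": time; "q": joint angles; "joint_vel": joint speeds; "joint_torque": joint torques, N m; "eef_pos": TCP position; "tool_rot": TCP orientation; "contact_force": force on the tool from outside, world axes, zero at the start; "torque": the same for the moment, N m; "gripper_width": opening from 0.0 (shut) to 1.0 (fully open).
Only numpy, scipy, OpenCV 4.12 (cv2) and the standard library are available. Lean on these libraries where they do the work, as an engineer would, in place of code of your own. Each camera call takes 0.05 s, during which the arm holds its last target. There are 200 camera calls.

TASK

Gently push the turntable round by the posts on its rim, with the fingertips and without squeezing anything, until the treat jar (white, blue band, cork-coloured lid) stands in line with the orange pointer at the front. Everything on the turntable rides along untouched and stays standing on it; leave the other things on the table where they are, and finish with the hand clear.

Things in the scene. Friction and masses are not known exactly. Their poses are not given: they have to be found in the camera images.
- stand: fixed dark round foot of the turntable, 220 mm across; origin on the table surface under the turning axis. Its own -x axis is the front: a flat orange arrow-shaped pointer, 8 mm high and 30 mm wide, lies on the table along it and sticks out from under the tray, its tip about 247 mm from the axis. The stand is somewhere ahead of the robot, the pointer roughly towards the robot (up to 0.5 rad off).
- tray (a joint): turning angle of the white round metal tray on the stand, rad, positive counter-clockwise seen from above; 0 puts post 0 on the stand's +x side. It turns freely both ways, more than a full turn, with light drag (about 0.15 N m, so 1 to 2 N at a post), and stays where it is left. The tray is 310 mm across, its top 45 mm above the table; the things on it ride round with it by friction.
- post0 (a point): finger post 0 on the tray's rim, the point 120 mm above the table at the top of the post. Six identical upright white posts with a grey band stand on the rim, 60 degrees apart, 145 mm from the axis; each is 16 mm in diameter and 75 mm high (from 45 to 120 mm above the table).
- jar: treat jar riding on the tray: white ceramic with a blue band and a cork-coloured lid, 64 mm across, 82 mm high, origin at the centre of its underside, z up. It stands about 74 mm from the turning axis and starts at least 45 degrees away from the pointer. Its outside reaches to at most about 115 mm from the axis.
- light: aluminium clip light standing on the tray, 44 mm across and 66 mm high, origin at the centre of its underside, about 74 mm from the axis; not to be touched
- bags: green and black bag dispenser, a cylinder standing on the tray, 46 mm across and 76 mm high, origin at the centre of its underside, about 74 mm from the axis; not to be touched
- tin: flat aluminium balm tin with a yellow lid on the tray, 61 mm across and 30 mm high, origin at the centre of its underside, about 74 mm from the axis; not to be touched
- brush: navy brush with steel pins, 210 mm long, lying on the upper of two white metal tiers (240 x 280 mm, 180 mm high) at the left side of the table; origin under its middle
- ball_center (a point): centre of the lime rubber ball, 64 mm across, on the upper tier
- flask: blue bottle, 66 mm across and 160 mm high, standing on the right; origin at the centre of its underside
- bowl: steel bowl, 130 mm across and 45 mm high, on the right; origin at the centre of its underside
There are look-alikes about, which are no part of the job. What is shaped like the jar but turquoise is not meant.

How it is judged:
At the end, for the whole second after the job is handed in: The jar stands on the tray on the pointer's side of the axis, its centre within 13 mm sideways of the pointer's centre line; jar, light, bag dispenser and tin all stand upright on the tray and at rest; the tray has stopped turning (y of jar in the frame of stand between -0.013 and 0.013 m and x of jar in the frame of stand below -0.05 m and velocity of joint tray between -0.05 and 0.05 rad/s and horizontal distance between each of jar, light, bags, tin and stand below 0.13 m and angle between each of jar, light, bags, tin's own z axis and vertical below 0.15 rad and height (world z) of jar between 0.035 and 0.055 m and linear speed of each of jar, light, bags, tin below 0.02 m/s and height (world z) of light between 0.035 and 0.055 m and height (world z) of bags between 0.035 and 0.055 m and height (world z) of tin between 0.035 and 0.055 m); the robot touches nothing.
It fails at once if the robot touches something riding on the tray (contact force between any of the fingers, the arm and jar above 0.5 N or contact force between any of the fingers, the arm and light above 0.5 N or contact force between any of the fingers, the arm and bags above 0.5 N or contact force between any of the fingers, the arm and tin above 0.5 N).
It fails at once if something on the tray is lifted (height (world z) of any of jar, light, bags, tin above 0.065 m).
It fails at once if something on the tray tips over (angle between any of jar, light, bags, tin's own z axis and vertical above 0.35 rad).
It fails at once if the turntable is squeezed or pushed with more than 30 N (contact force between any of the fingers, the arm and tray above 30 N).
It fails at once if the brush, ball, flask or bowl is moved by more than 20 mm (distance of any of brush, ball_center, flask, bowl from where it was at the start of the episode above 0.02 m).
It also fails if it takes over 54 s, if anything falls off the work surface, if the arm or the gripper's body presses on something with over 40 N, if the wrist force passes 120 N, or if a joint passes its speed limit or range.

## Working session

There is one attempt and no reset: what is moved stays moved. The work goes in short steps, Python scripts to look and compute and a tool call to move; the robot and the scene stay as the last step left them, time stands still between calls to the robot, and variables do not carry over. Pictures are saved under pics/ and viewed, about 8 in all and at most 12, crops included, and the job is handed in when it is done.

Besides the shell and the picture viewer there is one more tool, called after "Request:" as name(argument=value, ...) on one line, values as JSON. carry_out: Moves the arm, as the interface text tells. Its arguments: {"type":"object","properties":{"deltas":{"type":"array"},"hand":{"type":"number"},"newtons":{"type":"number"}},"required":["deltas"]}

```bash
mkdir -p pics
cat > h.py <<'E'
import numpy as np, cv2
from station import readout, read_camera, get_calibration, bot, models
def ray(c,px):
    k=get_calibration(c); T=np.array(k["world_from_camera"]); f=210/np.tan(np.radians(k["fov_y"])/2)
    d=T[:3,:3]@np.array([(px[1]-k["cx"])/f,(px[0]-k["cy"])/f,1]); return T[:3,3],d
def at(c,px,z):
    o,d=ray(c,px); return (o+d*(z-o[2])/d[2])
def proj(c,p):
    k=get_calibration(c); T=np.array(k["world_from_camera"]); f=210/np.tan(np.radians(k["fov_y"])/2)
    q=T[:3,:3].T@(np.array(p)-T[:3,3]); return np.array([k["cy"]+f*q[1]/q[2],k["cx"]+f*q[0]/q[2]])
E
python3 - <<'E'
from h import *
o=readout.get_obs(); print(o["t"],o["eef_pos"],o["tool_rot"])
for c in("top","scene"):
    im=read_camera(c); cv2.imwrite(f"pics/{c}0.png",im[:,:,::-1])
    print(c,get_calibration(c)["fov_y"],np.round(np.array(get_calibration(c)["world_from_camera"])[:3,3],3))
    for n,z in(("stand",0.0),("tray",.045),("post0",.12),("jar",.086),("light",.08),("bags",.08),("tin",.06),("flask",.1),("bowl",.03)):
        print(n,[(np.round(d["centre"]).tolist(),round(d["score"],2),np.round(at(c,d["centre"],z),3).tolist()) for d in models.spot_in(n,c)][:7])
E
```

```text
0.0 [0.28959278 0.60909885 0.24734223] [ 5.29535228e-04  8.45386737e-01  5.34153947e-01 -7.38848716e-04]
top 47.73437271141676 [0.47  0.024 1.496]
stand [([205.0, 296.0], 0.57, [0.563, -0.009, 0.0])]
tray [([207.0, 292.0], 0.7, [0.553, 0.005, 0.045]), ([219.0, 131.0], 0.69, [0.508, 0.495, 0.045])]
post0 []
jar [([238.0, 198.0], 0.86, [0.455, 0.281, 0.086]), ([220.0, 281.0], 0.77, [0.512, 0.037, 0.086]), ([185.0, 201.0], 0.7, [0.612, 0.277, 0.086])]
light [([182.0, 296.0], 0.51, [0.626, -0.007, 0.08])]
bags [([205.0, 314.0], 0.7, [0.557, -0.061, 0.08]), ([209.0, 86.0], 0.33, [0.536, 0.617, 0.08])]
tin [([196.0, 264.0], 0.78, [0.585, 0.091, 0.06])]
flask [([187.0, 431.0], 0.89, [0.615, -0.404, 0.1])]
bowl [([237.0, 456.0], 0.72, [0.47, -0.505, 0.03])]
scene 43.85553903208256 [ 1.471 -0.657  1.117]
stand []
tray [([251.0, 279.0], 0.6, [0.585, -0.011, 0.045])]
post0 [([251.0, 274.0], 0.57, [0.639, -0.068, 0.12])]
jar [([222.0, 362.0], 0.88, [0.656, 0.245, 0.086]), ([220.0, 279.0], 0.72, [0.506, 0.041, 0.086]), ([194.0, 331.0], 0.57, [0.499, 0.253, 0.086]), ([139.0, 413.0], 0.53, [0.412, 0.719, 0.086])]
light []
bags [([240.0, 256.0], 0.82, [0.537, -0.062, 0.08]), ([249.0, 288.0], 0.68, [0.618, -0.007, 0.08])]
tin []
flask [([321.0, 149.0], 0.88, [0.649, -0.442, 0.1]), ([252.0, 288.0], 0.33, [0.645, -0.024, 0.1])]
bowl [([303.0, 98.0], 0.81, [0.46, -0.513, 0.03])]
```

Run:
```python
import cv2
a=cv2.imread("pics/top0.png")[130:290,180:400]; cv2.imwrite("pics/a.png",cv2.resize(a,(800,582),interpolation=cv2.INTER_CUBIC))
```

```text
(no output)
```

View pics/a.png

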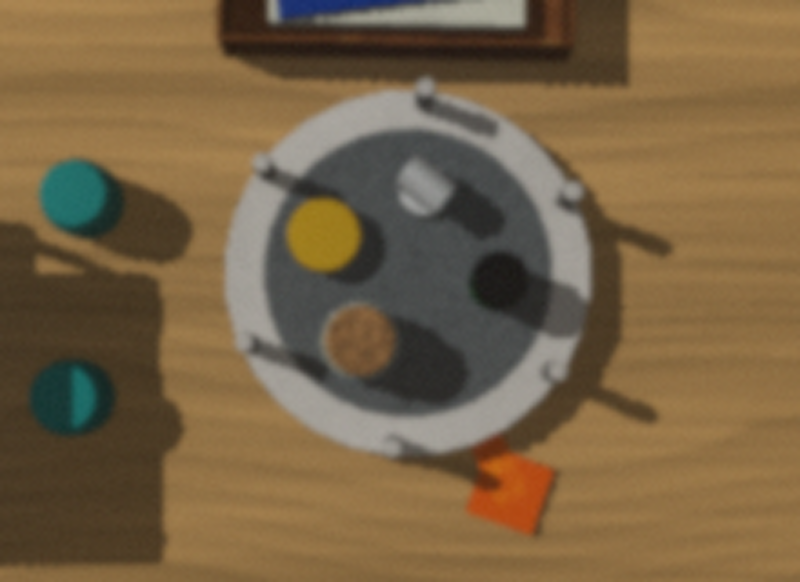

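View pics/scene0.png

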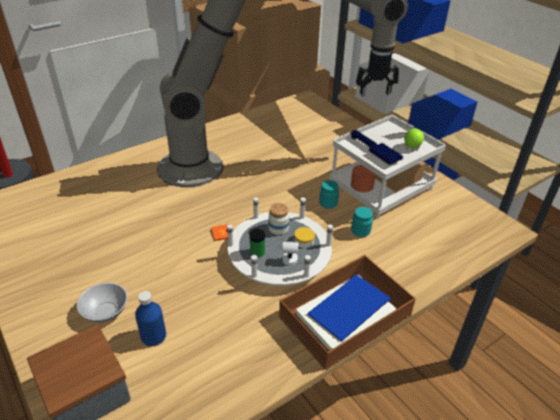

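The crop shows the jar's cork lid at (360,340), the orange pointer at about (513,490) with its tip at (535,535), and six posts. The turquoise look-alikes stand off to the left. In the scene picture the tiers, brush and ball are under the hand. Next I compute the geometry.

```bash
cat > m.py <<'E'
from h import *
from scipy.optimize import least_squares
def crop(x,y): return (130+(y+.5)/3.636-.5,180+(x+.5)/3.636-.5)
def orange(im):
    h=cv2.cvtColor(im,cv2.COLOR_RGB2HSV); m=cv2.inRange(h,(3,190,110),(14,255,255)); m[:, :285]=0; m[:,345:]=0; m[:240]=0; m[300:]=0
    return m
E
python3 - <<'E'
from m import *
P=np.array([at("top",crop(*p),.12)[:2] for p in [(425,86),(571,189),(556,368),(393,444),(248,341),(263,162)]])
def res(v): 
    a=v[2]-np.arange(6)*np.pi/3
    return (np.c_[v[0]+.145*np.cos(a),v[1]+.145*np.sin(a)]-P).ravel()
s=least_squares(res,[.56,0,0]); c=s.x[:2]; print("centre",s.x,np.degrees(s.x[2]),"res mm",np.round(s.fun*1000,1))
im=cv2.cvtColor(cv2.imread("pics/top0.png"),cv2.COLOR_BGR2RGB); m=orange(im)
W=np.array([at("top",p,.008)[:2] for p in np.argwhere(m)]); d=W-c
print(len(W),"orange centroid",W.mean(0),"r range",np.linalg.norm(d,axis=1).min(),np.linalg.norm(d,axis=1).max(),"ang",np.degrees(np.arctan2(*d.mean(0)[::-1])))
tip=d[np.linalg.norm(d,axis=1).argmax()]; print("tip ang",np.degrees(np.arctan2(tip[1],tip[0])))
for p in [(510,491),(535,535)]:
    e=at("top",crop(*p),.008)[:2]-c; print("hand",np.linalg.norm(e),np.degrees(np.arctan2(e[1],e[0])))
j=at("top",crop(360,340),.127)[:2]-c; print("jar r",np.linalg.norm(j),"ang",np.degrees(np.arctan2(j[1],j[0])))
tt=at("top",crop(408,272),.045); print("traycentre",tt)
E
```

```text
centre [ 0.56168437  0.00573073 -0.07189668] -4.1193762610674725 res mm [ 0.7 -0.1  0.6 -1.8 -0.5 -2.  -1.5 -0.5 -0.2  2.8  1.   1.5]
347 orange centroid [ 0.37595625 -0.08626367] r range 0.1719082584939399 0.2454007326475358 ang -153.6499780054665
tip ang -154.1440568024868
hand 0.2068944338545462 -153.99699815451893
hand 0.24995663998763348 -153.22766547136564
jar r 0.0721445076778673 ang 147.86189488593533
traycentre [0.56034073 0.00586237 0.045     ]
```

Request:
carry_out(deltas=[[[0, 0, -4], 0], [[0, 0, -9], 0], [[0, 0, -14], 0], [[0, 0, -16], 0], [[-2, 3, -16], 0], [[-4, 8, -16], -2], [[-7, 13, -16], -4], [[-9.5, 18.5, -16], -6], [[-12, 23.5, -16], -8], [[-14, 27, -16], -10]], hand=0, newtons=20)

```text
t: 2.25
eef_pos: [0.4754, 0.3645, 0.4086]
tool_rot: [0.0, 0.796, 0.605, 0.0]
contact_force: [0.4, 0.5, -0.1]
gripper_width: 0.003
```

Request:
carry_out(deltas=[[[-3, 4, 0], 0], [[-6.5, 9, 0], 0], [[-10, 14, 0], 0], [[-14, 19, 0], 0], [[-17.5, 24, 0], 0], [[-20, 27, 3], 0], [[-20.7, 27.8, 8], 0], [[-20.7, 27.8, 13], 0], [[-20.7, 27.8, 18], 0], [[-20.7, 27.8, 19], 0]])

```text
t: 3.5
eef_pos: [0.6857, 0.0905, 0.215]
tool_rot: [-0.001, 0.796, 0.605, -0.003]
contact_force: [-0.9, -0.5, 0.7]
gripper_width: 0.002
```

Run:
```python
from h import *
print(readout.get_obs()["eef_pos"],readout.get_obs()["tool_rot"],readout.get_obs()["t"])
for c in ("wrist","scene"):
    im=read_camera(c)
    if c=="scene": im=cv2.resize(im[150:330,160:400],(800,600),interpolation=cv2.INTER_CUBIC)
    cv2.imwrite(f"pics/{c}1.png",im[:,:,::-1])
```

```text
[0.6857417  0.090483   0.21503458] [-0.00120516  0.79606484  0.60520357 -0.00282079] 3.5
```

View pics/scene1.png

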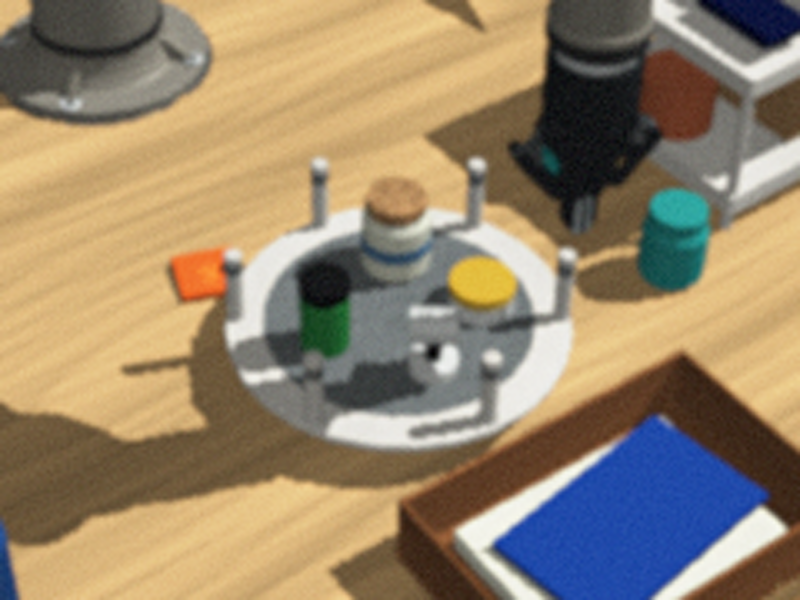

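The picture shows the fingers shut and free of the tray. The jar with its blue band is at (395,235), and the post to push is at (565,285). I'll compute the arc table next.

Run:
```python
import numpy as np
x=np.array([.268,.963]);y=np.array([.963,-.268]);c=np.array([.5617,.0057]);p0=np.array([.6857,.0905])
for a in list(np.arange(37,110,3)):
    d=c+.15*np.array([np.cos(np.radians(a)),np.sin(np.radians(a))])-p0
    print(a,np.round([d@x*100,d@y*100],1))
```

```text
37 [ 0.4 -0.6]
40 [ 0.9 -1.2]
43 [ 1.3 -1.8]
46 [ 1.7 -2.5]
49 [ 2.  -3.2]
52 [ 2.4 -3.9]
55 [ 2.6 -4.7]
58 [ 2.9 -5.4]
61 [ 3.1 -6.2]
64 [ 3.3 -6.9]
67 [ 3.4 -7.7]
70 [ 3.5 -8.5]
73 [ 3.5 -9.3]
76 [  3.5 -10.1]
79 [  3.5 -10.9]
82 [  3.4 -11.6]
85 [  3.3 -12.4]
88 [  3.1 -13.2]
91 [  2.9 -13.9]
94 [  2.6 -14.7]
97 [  2.4 -15.4]
100 [  2.  -16.1]
103 [  1.7 -16.8]
106 [  1.3 -17.5]
109 [  0.9 -18.2]
```

Request:
carry_out(deltas=[[[0, 0, 3], 0], [[0, 0, 6], 0], [[0, 0, 9], 0], [[0, 0, 11], 0], [[0, 0, 11], 0]])

```text
t: 4.22
eef_pos: [0.688, 0.0907, 0.1087]
tool_rot: [-0.0, 0.796, 0.605, -0.0]
contact_force: [-0.7, -0.5, -0.3]
gripper_width: -0.002
```

Request:
carry_out(deltas=[[[0.4, -0.8, 0], 0], [[0.9, -1.4, 0], 0], [[1.3, -2.0, 0], 0], [[1.7, -2.7, 0], 0], [[2.0, -3.4, 0], 0], [[2.4, -4.1, 0], 0], [[2.6, -4.9, 0], 0], [[2.9, -5.6, 0], 0], [[3.1, -6.4, 0], 0], [[3.3, -7.1, 0], 0]])

```text
t: 5.48
eef_pos: [0.6278, 0.1416, 0.1087]
tool_rot: [0.0, 0.796, 0.605, -0.001]
contact_force: [0.7, -0.9, -0.2]
gripper_width: 0.002
```

Run:
```python
from h import *
im=read_camera("scene")
im=cv2.resize(im[150:330,160:400],(800,600),interpolation=cv2.INTER_CUBIC)
cv2.imwrite(f"pics/scene2.png",im[:,:,::-1])
```

```text
(no output)
```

View pics/scene2.png

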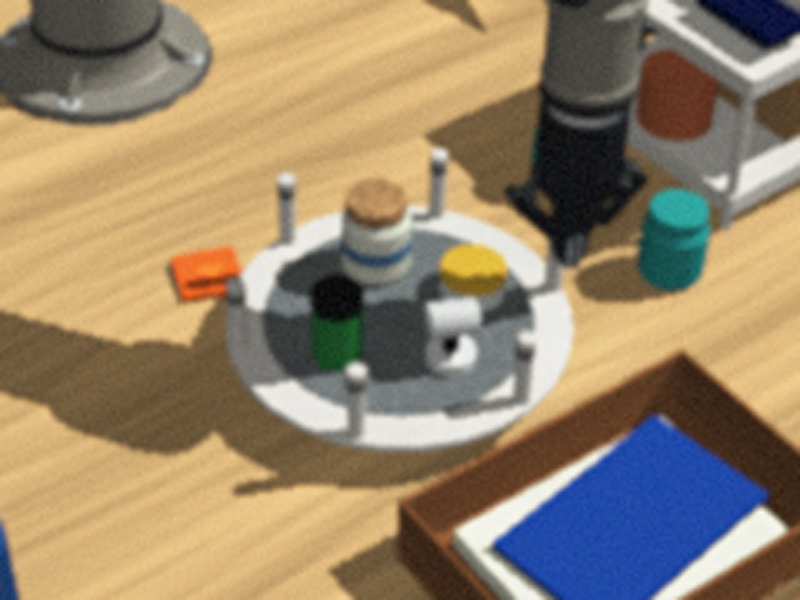

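The picture shows the fingers pushing the post at about (555,270). The tray has turned, everything still stands, and the contact force is about 1 N. I'll continue the arc.

Request:
carry_out(deltas=[[[0.1, -0.8, 0], 0], [[0.2, -1.6, 0], 0], [[0.2, -2.4, 0], 0], [[0.2, -3.2, 0], 0], [[0.2, -4.0, 0], 0], [[0.1, -4.7, 0], 0], [[0, -5.5, 0], 0], [[-0.2, -6.2, 0], 0], [[-0.4, -6.8, 0], 0], [[-0.5, -7.2, 0], 0]])

```text
t: 6.78
eef_pos: [0.5557, 0.1569, 0.1087]
tool_rot: [-0.001, 0.796, 0.606, -0.001]
contact_force: [1.8, 0.4, 0.0]
gripper_width: -0.003
```

Run:
```python
from h import *
for c in ("scene","top"):
    im=read_camera(c)
    im=im[150:330,160:400] if c=="scene" else im[130:310,170:410]
    cv2.imwrite(f"pics/{c}3.png",cv2.resize(im,(800,600),interpolation=cv2.INTER_CUBIC)[:,:,::-1])
for n in("jar","tin","light","bags"):
  print(n,[(np.round(d["centre"]).tolist(),round(d["score"],2)) for d in models.spot_in(n,"top")])
```

```text
jar [([237.0, 200.0], 0.69), ([182.0, 197.0], 0.64), ([227.0, 297.0], 0.55)]
tin [([214.0, 265.0], 0.89)]
light [([184.0, 280.0], 0.58)]
bags [([189.0, 311.0], 0.62)]
```

View pics/top3.png

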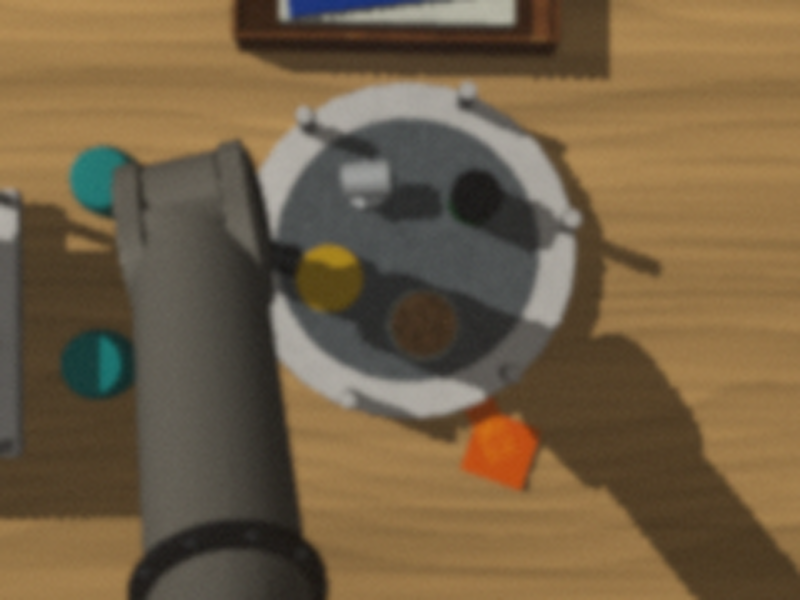

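```bash
cat > j.py <<'E'
from h import *
def cr(x,y): return (130+(y+.5)/3.3333-.5,170+(x+.5)/3.3333-.5)
def rep(jar,tip,L,R,posts=[]):
    c=np.array([.5610,.0057]); A=lambda p,z:(lambda e:(round(float(np.hypot(*e)),4),round(float(np.degrees(np.arctan2(e[1],e[0]))%360),2)))(at("top",cr(*p),z)[:2]-c)
    print("jar",A(jar,.127),"tip",A(tip,.008),"mid",A(((L[0]+R[0])/2,(L[1]+R[1])/2),.008)); print("posts",[A(p,.12) for p in posts])
E
python3 -c "
from j import *
rep((423,323),(523,489),(461,465),(539,441),[(306,117),(467,93),(572,217),(349,398)])"
```

```text
jar (0.0707, 190.88) tip (0.2478, 206.83) mid (0.2084, 205.56)
posts [(0.1425, 39.95), (0.1416, 339.68), (0.1445, 280.04), (0.1441, 159.83)]
```

Request:
carry_out(deltas=[[[-0.2, -0.6, 0], 0], [[-0.4, -1.2, 0], 0], [[-0.7, -1.8, 0], 0], [[-1.0, -2.4, 0], 0], [[-1.3, -3.0, 0], 0], [[-1.5, -3.3, 0], 0], [[-1.6, -3.5, 0], 0], [[-1.6, -3.5, 0], 0]])

```text
t: 8.07
eef_pos: [0.5177, 0.1511, 0.1087]
tool_rot: [-0.001, 0.796, 0.606, -0.001]
contact_force: [0.1, 0.3, 0.4]
gripper_width: 0.0
```

Run:
```python
from h import *
im=read_camera("top")[130:310,170:410]
cv2.imwrite("pics/top4.png",cv2.resize(im,(800,600),interpolation=cv2.INTER_CUBIC)[:,:,::-1])
```

```text
(no output)
```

View pics/top4.png

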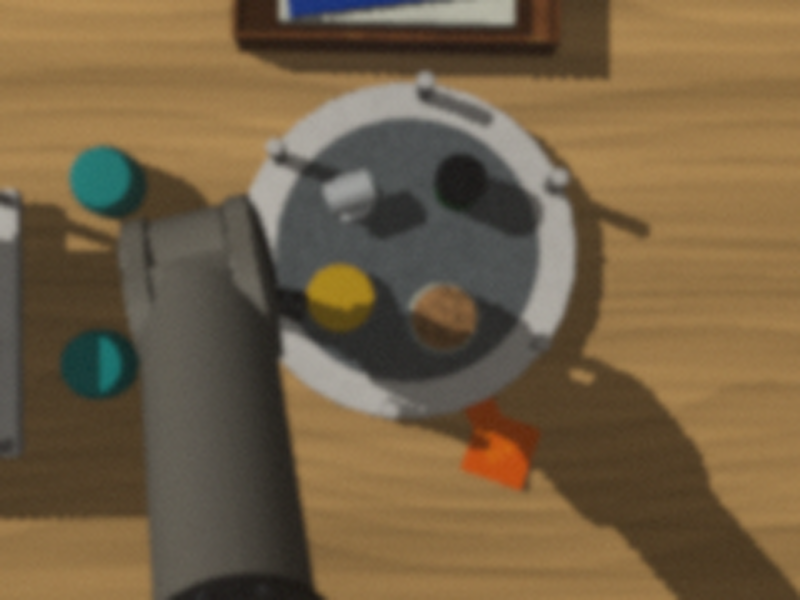

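```bash
python3 -c "
from j import *
rep((444,317),(523,489),(461,465),(539,441),[(276,148),(426,81),(557,178),(541,341),(400,408)])"
```

```text
jar (0.0713, 206.18) tip (0.2478, 206.83) mid (0.2084, 205.56)
posts [(0.1427, 55.17), (0.1433, 354.77), (0.1418, 294.67), (0.1431, 234.37), (0.1433, 177.86)]
```

The jar is at 206.2° and the pointer at 206.2°. I'll back off and raise the hand.

Request:
carry_out(deltas=[[[0.5, 0.8, 0], 0], [[1.1, 1.7, 0], 0], [[1.1, 1.7, -3], 0], [[1.1, 1.7, -8], 0], [[1.1, 1.7, -13], 0], [[1.1, 1.7, -18], 0], [[1.1, 1.7, -23], 0], [[5, 1.7, -26], 0], [[10, 1.7, -26], 0], [[10, 1.7, -26], 0]])

```text
t: 9.38
eef_pos: [0.5615, 0.2484, 0.368]
tool_rot: [-0.002, 0.794, 0.608, -0.001]
contact_force: [-1.3, 0.3, 0.9]
gripper_width: 0.004
```

Run:
```python
from h import *
im=read_camera("top")[130:310,170:410]
cv2.imwrite("pics/top5.png",cv2.resize(im,(800,600),interpolation=cv2.INTER_CUBIC)[:,:,::-1])
im=read_camera("scene"); cv2.imwrite("pics/scene5.png",im[:,:,::-1])
```

```text
(no output)
```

View pics/top5.png

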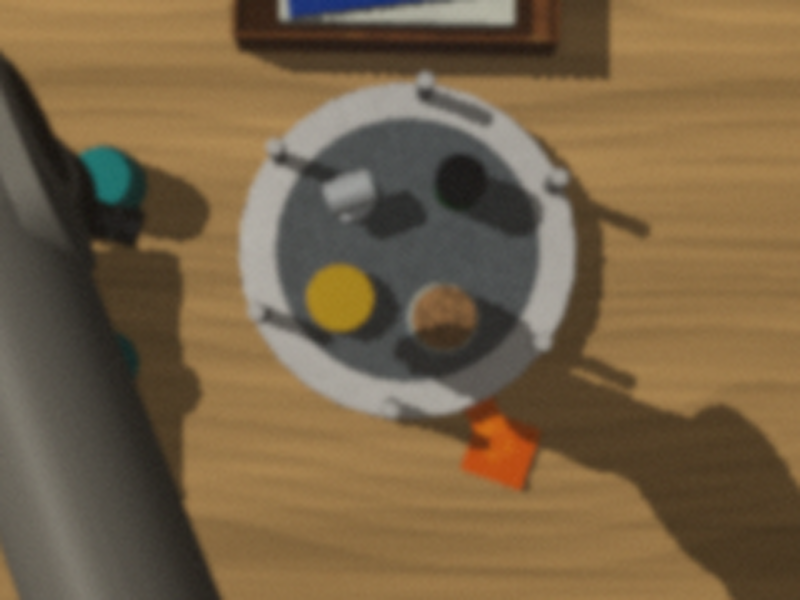

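View pics/scene5.png

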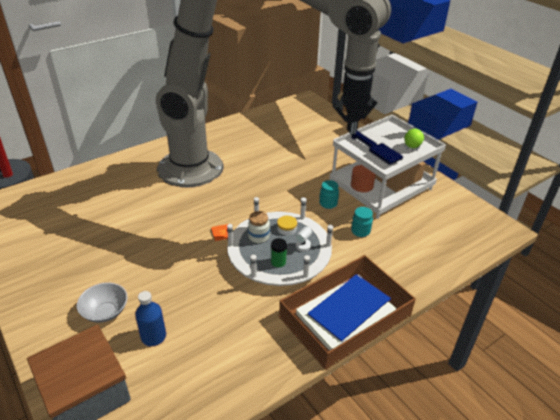

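The jar's lid at (444,317) hasn't moved since the last look and lies on the pointer's line. Everything on the tray stands, the hand is clear, and the brush, ball, flask and bowl are where they were. I'm handing in.

```bash
python3 -c "
from h import *
print(np.abs(readout.get_obs()['joint_vel']).max()); print(bot.hand_in())"
```

```text
0.02629721732328998
the job is handed in; nothing more can be done
None
```

I pushed the turntable about 59° counter-clockwise by one rim post with the shut fingertips, backed off, raised the hand clear and handed the job in at about 9.5 s.

- **Jar position:** in the last measurement the jar stood at 206.2° round the axis. The pointer measured 206.8° at its tip and 205.6° at the middle of its head. Using the posts' turn instead puts the jar at about 206.9°. Either way that is roughly 1 mm sideways, against 13 mm allowed.
- **After retreating:** the final pictures showed the jar unmoved, all four things upright on the tray, and the brush, ball, flask and bowl in place by eye. I did not re-measure those four things.
- **Forces:** the tool force read about 2 N or less at every check, and no check failed. The hand-in gives no verdict.

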